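# Slide a tall stone crate home in its parking frame

## Robot

A 6-joint arm with a two-finger parallel gripper is mounted at the origin on the work surface. World frame = base frame: x ahead of the robot, y to its left, z up, the work surface at z = 0. Lengths are in m, angles in degrees, forces in N, time in s.
With the tool pointing down it reaches from about 0.3 to 0.75 m from the base axis. Payload 8.5 kg.
Tool frame: the origin (TCP) lies between the finger pads; the fingertips stand ahead of it and the grasp point (between the pads) lies 8 mm behind it (env.tcp_to_tips is the z of the fingertips in the tool frame, in m); z points along the fingers, x is the direction in which the jaws open and shut, and the axes are right-handed (so a half turn about z gives the same grasp; the last joint's range is limited). The gripper opens to 85 mm and grips with 20 to 120 N. Pads are 22 mm wide; open, the fingers measure 114 mm over their backs; the gripper's body (76 mm by 85 mm) begins 54 mm behind the grasp point. The pads swing forward as they close: fully open they stand 13 mm farther back than shut.
Start: joints at [64.269, 21.807, 74.336, -0, 83.858, -12.336], TCP at [0.127, 0.535, 0.242] pointing down, gripper open.
Joint ranges: [-178.18, 178.18], [-50.72, 133.34], [12.68, 142.11], [-81.47, 261.47], [9.98, 163.14], [-165.26, 165.26]. Speed limits (degrees/s): [136.94, 136.94, 180, 180, 180, 180].

## Interface

Orientations are given as a 3x3 rotation matrix whose columns are the frame's x, y, z axes.
In Python, from rig import observe, viewer, env gives the robot as it stands.
- The arm moves only by the tool jog_arm, never from a script. Its arguments are lists of equal length, an entry for each row: "dr": the turn, a rotation vector about the tool's x, y, z in rad, a list of three; "slide": the shift along the tool's x, y, z in m, a list of three; "gripper": the opening, from -1 (shut) to 1 (fully open), so that 0 is half open. In form: {"dr": [[rx, ry, rz], ...], "slide": [[dx, dy, dz], ...], "gripper": [gripper, ...]}. A call has exactly 10 rows; each row shifts and turns the commanded pose from where the row before left it, along the tool's axes as they then stand; what a row does not reach is not made up. A row lasts 1/10 s, in which the tool goes at most 50 mm and 8.59 degrees, less where a joint would pass 70% of its speed; a pose out of reach is approached as far as the arm can. A call is refused whole if a number of a shift passes 0.05 or a number of a turn 0.15, either way. A call with a gripper value outside its range is refused whole. The fingers move at their own pace and stop on an object; "force" is the grip in N (left out, the last holds). Time passes only in rows, so rows that do not move let the fingers close, or fill a call up. It gives the time, the measured TCP pose, the force and the opening at its end, in the units of the state.
- observe(): the state, without advancing time (a new reading comes with each control period).
- viewer.get_image(name): name is "scene" or "top" or "wrist"; returns a dict with "pixels" (420x560x3 uint8, blue, green, red), "camera_matrix" (3x3 intrinsics, pixels), "R" (3x3) and "t" (3): a world point X has camera coordinates R X + t. Camera axes: x right, y down, z forward; pixel columns grow to the right and rows downward; lengths in m; the calibration is good to about 2 mm. A picture is of the moment at which its call begins. There is no depth.
- env.close_job(): hands the job in, once; it reports no verdict.
The state is a dict: "time_s": time; "q": joint angles; "qvel": joint speeds; "joint_efforts": joint torques, N m; "position": TCP position; "tool_rot": TCP orientation; "ft_force": force on the tool from outside, world axes, zero at the start; "wrist_torque": the same for the moment, N m; "grip_width": finger opening in m.
Only numpy, scipy, OpenCV 4.12 (cv2) and the standard library are available. Lean on these libraries where they do the work, as an engineer would, in place of code of your own. Each camera call takes 0.05 s, during which the arm holds its last target.

## Task

Push the tall wooden crate of stones along the table into the low plywood parking frame until it stands fully home, flat against the frame's end board. It is heavy and narrow, so push low, near its base, with the fingertips or the outside of the fingers: it must slide upright, not tip or rock, and must not be lifted or carried. Leave the other things on the table where they are, and finish with the hand clear of everything.

Things in the scene. Friction and masses are not known exactly. Their poses are not given: they have to be found in the camera images.
- crate: Tall narrow crate of pale wood slats full of stones, loose, 0.7 to 0.95 kg. 88 mm along its x, 110 mm along its y, 175 mm tall, flat faces. Origin: centre of its underside, on the table. Its +x points roughly to the robot's left (world +y), towards the frame. Starts 130 to 190 mm short of its parked place, up to 25 mm aside and turned up to 0.2 rad relative to the frame.
- crate_push (a point): Middle of the crate's 110 mm wide face to push on, 20 mm above the table: on its -x side (roughly the robot's right), 44 mm from the crate's origin. The crate slides with 3 to 8 N. Pushed within about 30 mm of the table it slides; pushed near its top it tips.
- frame: Low three-sided parking frame of bare plywood, 40 mm high, fixed, no floor. Origin: on the table, where the parked crate's origin belongs, with the same axes. Its +x is the way in (roughly world +y), its mouth is at -x. Side rails: inner faces at y = +/-66 mm (11 mm clear each side of the crate), from x = 44 back to -17 mm, then lips flared out by 0.55 rad.
- frame_stop (a point): Middle of the end board's inner face, 44 mm from the frame's origin along its +x, 20 mm above the table. The crate's front face must come flat against it.
- frame_mouth (a point): Middle of the mouth between the tips of the flared lips, at x = -45 mm in the frame, 20 mm above the table; the lips' inner edges are about 170 mm apart here. The parked crate's pushed face ends level with this line.
- varnish: Bystander, loose: small round amber glass bottle with a black cap, 28 mm in diameter, 68 mm tall, standing upright close beside the frame or the crate's way. Origin at the centre of its underside.
- glue: Bystander, loose: upright white glue stick with a green cap, 29 mm in diameter, 90 mm tall, close beside the frame or the crate's way. Origin at the centre of its underside.
- tape: Bystander, loose: empty cardboard tape core lying flat, 68 mm in diameter, 22 mm tall, close beside the frame or the crate's way. Origin at the centre of its underside.
- pebble: Bystander, loose: flattish round grey pebble, 42 mm across, 19 mm high, close beside the frame or the crate's way. Origin at the centre of its underside.
- tray: Bystander, loose: low open cardboard tray, 130 x 180 x 40 mm, standing apart on the robot's left. Origin at the centre of its underside.
- cup: Bystander, loose: white cup, 68 mm in diameter, 85 mm tall, standing apart on the robot's right. Origin at the centre of its underside.
- brush: Bystander, loose: hand brush lying on the robot's right, about 200 mm long. Origin at the centre of its underside.

How it is judged:
By the outcome, as a careful person would: the job done as asked, in the order asked, and still so for the second after the job is handed in, with the robot touching nothing.
It also fails if it takes over 54 s, if anything falls off the work surface, if the arm or the gripper's body presses on something with over 40 N, if the wrist force passes 120 N, or if a joint passes its speed limit or range.

## Working session

There is one attempt and no reset: what is moved stays moved. The work goes in short steps, Python scripts to look and compute and a tool call to move; the robot and the scene stay as the last step left them, time stands still between calls to the robot, and variables do not carry over. Pictures are saved under pics/ and viewed, and the job is handed in when it is done.

Besides the shell and the picture viewer there is one more tool, called after "Call:" in YAML: its name, and indented under it one key for each argument. jog_arm: Moves the arm, as the interface text tells. Its arguments: {"type":"object","properties":{"dr":{"type":"array","items":{"type":"array","items":{"type":"number"}}},"slide":{"type":"array","items":{"type":"array","items":{"type":"number"}}},"gripper":{"type":"array","items":{"type":"number"}},"force":{"type":"number"}},"required":["dr","slide","gripper"]}

```bash
mkdir -p pics; ls
python3 - <<'E'
from rig import observe, viewer, env
import cv2,numpy as np
s=observe();print(s['time_s'],s['position'],s['tool_rot'],s['grip_width'],env.tcp_to_tips,s['ft_force'])
for n in ['scene','top','wrist']:
    im=viewer.get_image(n);cv2.imwrite(f'pics/a_{n}.png',im['pixels'])
    np.savez(f'a_{n}.npz',**im); print(n,im['camera_matrix'],im['R'],im['t'])
E
```

```text
pics
0.0 [0.12732462 0.53478271 0.24170098] [[ 2.31696517e-01  9.72787929e-01 -6.07603518e-04]
 [ 9.72787041e-01 -2.31697145e-01 -1.34396100e-03]
 [-1.44816904e-03 -2.79677746e-04 -9.99998912e-01]] 0.08529710311631825 0.011 [-0.42383059  0.54317195 -0.42531206]
scene [[542.12552974   0.         281.01400183]
 [  0.         542.12552974 207.58933129]
 [  0.           0.           1.        ]] [[-0.67015839  0.74221588  0.00182429]
 [ 0.54375331  0.49263342 -0.67944436]
 [-0.5051931  -0.45434338 -0.73372476]] [ 0.40354623 -0.26844601  1.66986221]
top [[483.57196075   0.         279.40066982]
 [  0.         483.57196075 200.21432928]
 [  0.           0.           1.        ]] [[-0.0173451  -0.99982875  0.00645057]
 [-0.98822537  0.01616219 -0.15214926]
 [ 0.15201895 -0.00901366 -0.98833648]] [-0.00907889  0.59851302  1.30422169]
wrist [[319.56865269   0.         273.87831967]
 [  0.         319.56865269 208.54747706]
 [  0.           0.           1.        ]] [[ 0.23218883  0.97267011 -0.00109933]
 [ 0.92000053 -0.21924877  0.32485228]
 [ 0.31573308 -0.07643845 -0.94576413]] [-0.5495642  -0.04262544  0.38064062]
```

View pics/a_top.png

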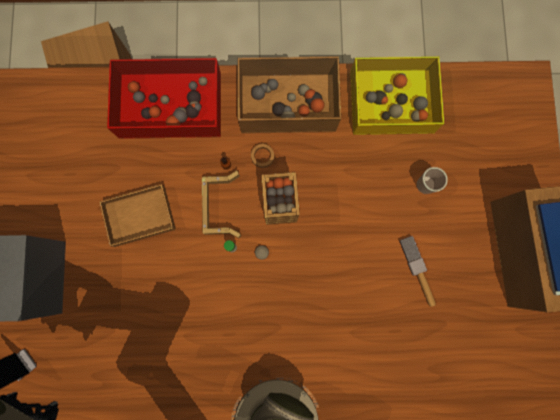

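View pics/a_scene.png

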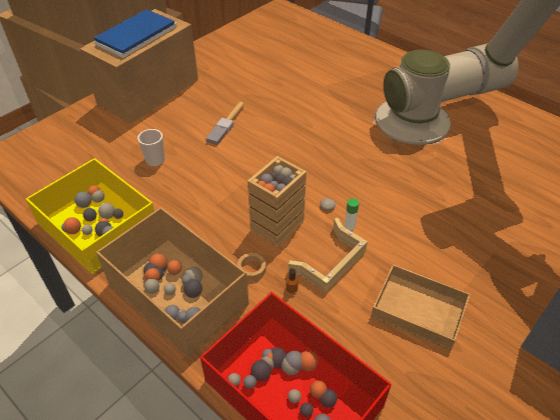

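View pics/a_wrist.png

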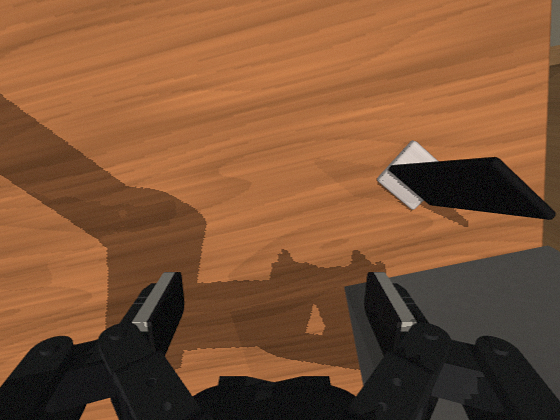

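Run:
```python
import cv2
a=cv2.imread('pics/a_top.png')[110:310,90:360]
cv2.imwrite('pics/a_topc.png',cv2.resize(a,None,fx=2.9,fy=2.9,interpolation=cv2.INTER_CUBIC))
a=cv2.imread('pics/a_scene.png')[100:330,200:480]
cv2.imwrite('pics/a_scenec.png',cv2.resize(a,None,fx=2.6,fy=2.6,interpolation=cv2.INTER_CUBIC))
```

```text
(no output)
```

View pics/a_topc.png

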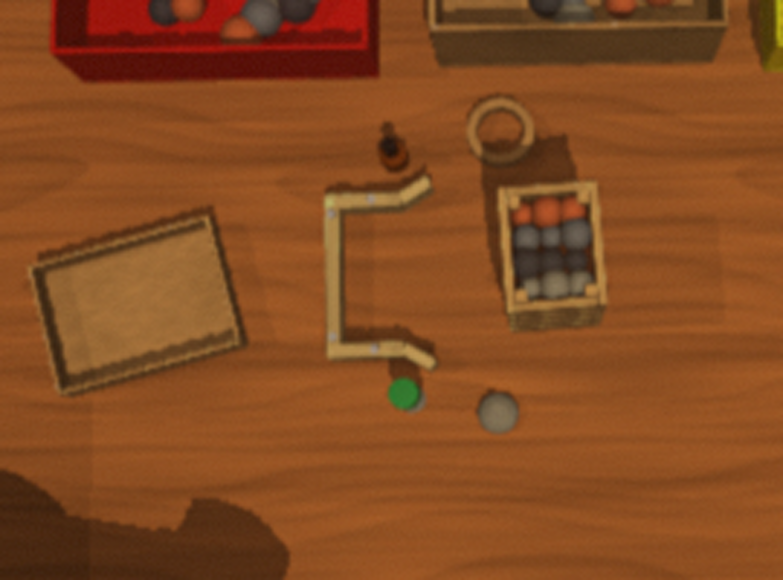

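View pics/a_scenec.png

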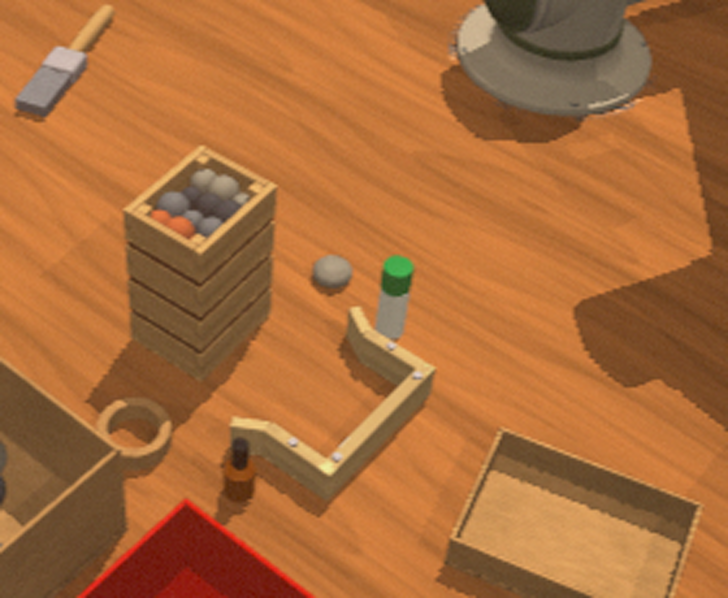

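```bash
cat > h.py <<'E'
import numpy as np,cv2
from scipy.optimize import least_squares
def load(n): return dict(np.load(n))
def proj(c,X):
    X=np.atleast_2d(X);p=(c['R']@X.T).T+c['t'];p=p@c['camera_matrix'].T;return p[:,:2]/p[:,2:]
def back(c,uv,z):
    uv=np.atleast_2d(uv);d=np.c_[uv,np.ones(len(uv))]@np.linalg.inv(c['camera_matrix']).T@c['R']
    o=-c['R'].T@c['t'];return o+d*((z-o[2])/d[:,2])[:,None]
def crop(src,dst,x,y,w,h,f): cv2.imwrite(dst,cv2.resize(cv2.imread(src)[y:y+h,x:x+w],None,fx=f,fy=f,interpolation=cv2.INTER_CUBIC))
E
python3 - <<'E'
from h import *
crop('pics/a_top.png','pics/b1.png',195,155,110,90,7)
crop('pics/a_scene.png','pics/b2.png',280,205,110,100,6)
crop('pics/a_scene.png','pics/b3.png',240,150,80,100,6)
E
```

```text
(no output)
```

View pics/b1.png

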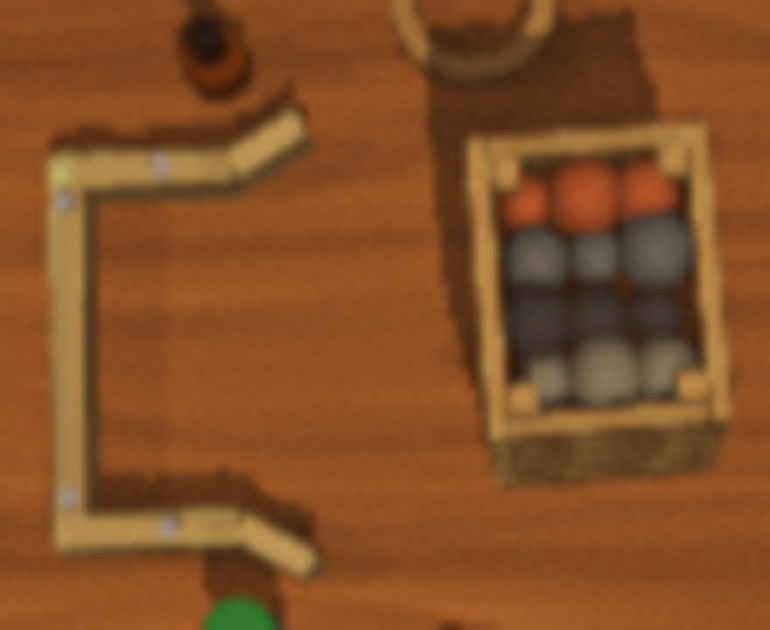

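View pics/b2.png

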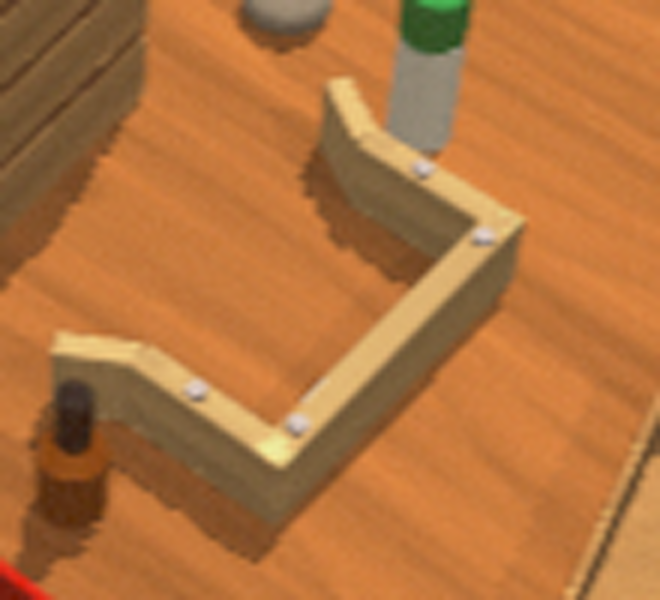

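View pics/b3.png

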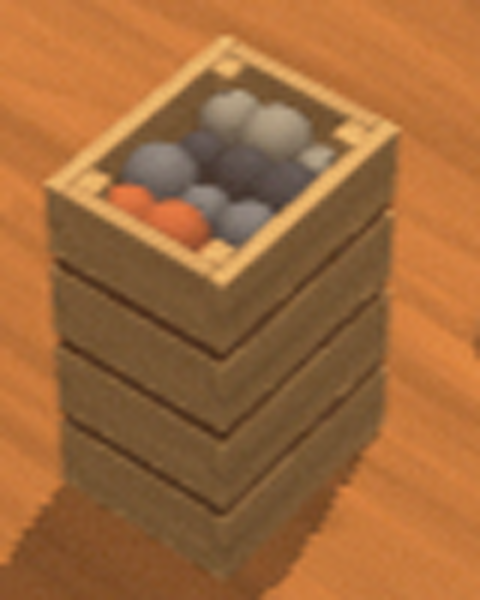

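```bash
cat > m.py <<'E'
from h import *
t=load('a_top.npz');s=load('a_scene.npz')
f=lambda p,o,k:(np.array(p,float)+.5)/k-.5+np.array(o)
C=[(44,-55),(-44,-55),(-44,55),(44,55)]
obs_c=[(t,f([(470,136),(705,124),(728,418),(491,438)],(195,155),7),[(a,b,175) for a,b in C]),
 (s,f([(398,128),(220,285),(48,185),(228,38),(222,577),(68,482),(380,428)],(240,150),6),[(44,55,175),(44,-55,175),(-44,-55,175),(-44,55,175),(44,-55,0),(-44,-55,0),(44,55,0)])]
obs_f=[(t,f([(87,188),(92,512),(232,182),(240,512)],(195,155),7),[(44,-66,40),(44,66,40),(-17,-66,40),(-17,66,40)]),
 (s,f([(470,220),(283,405),(355,133),(150,348)],(280,205),6),[(44,66,40),(44,-66,40),(-17,66,40),(-17,-66,40)])]
def tf(p,L):
    c,n=np.cos(p[2]),np.sin(p[2]);L=np.array(L)/1000;
    return np.c_[p[0]+c*L[:,0]-n*L[:,1],p[1]+n*L[:,0]+c*L[:,1],L[:,2]]
def fit(obs,x0=(.5,0.05,1.5)):
    r=lambda p:np.concatenate([(proj(c,tf(p,L))-uv).ravel() for c,uv,L in obs])
    q=least_squares(r,x0,loss='soft_l1');return q.x,r(q.x).reshape(-1,2)
if __name__=='__main__':
    np.set_printoptions(precision=3,suppress=True)
    for o in (obs_c,obs_f):
        for oo in (o,o[:1],o[1:]):
            x,r=fit(oo);print(x);
            if oo is o:print(r.T)
    fp=fit(obs_f)[0];cp=fit(obs_c)[0]
    c,n=np.cos(fp[2]),np.sin(fp[2]);d=cp[:2]-fp[:2];print('crate in frame',c*d[0]+n*d[1],-n*d[0]+c*d[1],cp[2]-fp[2])
    g=lambda u,v,z:back(t,f((u,v),(90,110),2.9),z)[0]
    print('varn',g(390,152,.03),'tape',g(500,130,.02),'glue',g(405,393,.09),'peb',g(498,412,.01))
E
python3 m.py
```

```text
[ 0.594 -0.02   1.625]
[[-0.351  0.585  0.642 -0.477  0.714  0.421 -0.678 -0.25   0.377 -0.938
   1.222]
 [-0.004 -0.655  0.146 -0.26   0.013  0.311 -0.51  -0.926  1.055 -0.314
  -0.2  ]]
[ 0.594 -0.02   1.625]
[ 0.594 -0.02   1.625]
[0.591 0.139 1.603]
[[-0.531  0.01   0.407  0.84   1.454 -0.738 -0.083  0.303]
 [ 0.085  0.452 -0.078 -0.613 -0.765  2.911  1.171 -1.578]]
[0.591 0.14  1.589]
[0.591 0.138 1.619]
crate in frame -0.15948253262338252 0.002345217036685769 0.02193501150631305
varn [0.714 0.137 0.03 ] tape [0.737 0.028 0.02 ] glue [0.473 0.116 0.09 ] peb [0.458 0.034 0.01 ]
```

Call:
jog_arm:
  dr:
    - [0,0,0.13]
    - [0,0,0.13]
    - [0,0,0.13]
    - [0,0,0.13]
    - [0,0,0.13]
    - [0,0,0.13]
    - [0,0,0.13]
    - [0,0,0.13]
    - [0,0,0.13]
    - [0,0,0.13]
  slide:
    - [0,0,-0.01]
    - [0,0,-0.01]
    - [0,0,-0.01]
    - [0,0,-0.01]
    - [0,0,-0.01]
    - [0,0,-0.01]
    - [0,0,-0.01]
    - [0,0,-0.01]
    - [0,0,-0.01]
    - [0,0,-0.01]
  gripper: [1,1,1,1,1,1,1,1,1,1]

```text
time_s: 1.15
position: [0.1274, 0.5349, 0.3424]
tool_rot: [[0.999, 0.032, -0.0], [0.032, -0.999, -0.001], [-0.0, 0.001, -1.0]]
ft_force: [-0.3, -0.6, -0.3]
grip_width: 0.0853
```

Call:
jog_arm:
  dr:
    - [0,0,0]
    - [0,0,0]
    - [0,0,0]
    - [0,0,0]
    - [0,0,0]
    - [0,0,0]
    - [0,0,0]
    - [0,0,0]
    - [0,0,0]
    - [0,0,0]
  slide:
    - [0.0215,0.036,0]
    - [0.0215,0.036,0]
    - [0.0215,0.036,0]
    - [0.0215,0.036,0]
    - [0.0215,0.036,0]
    - [0.0215,0.036,0]
    - [0.0215,0.036,0]
    - [0.0215,0.036,0]
    - [0.0215,0.036,0]
    - [0.0215,0.036,0]
  gripper: [1,1,1,1,1,1,1,1,1,1]

```text
time_s: 2.15
position: [0.356, 0.1816, 0.3423]
tool_rot: [[0.999, 0.037, -0.0], [0.037, -0.999, 0.0], [-0.0, -0.0, -1.0]]
ft_force: [0.5, 0.2, -0.1]
grip_width: 0.0851
```

Call:
jog_arm:
  dr:
    - [0,0,0]
    - [0,0,0]
    - [0,0,0]
    - [0,0,0]
    - [0,0,0]
    - [0,0,0]
    - [0,0,0]
    - [0,0,0]
    - [0,0,0]
    - [0,0,0]
  slide:
    - [0.0215,0.036,0]
    - [0.0215,0.036,0]
    - [0.0215,0.036,0]
    - [0.0215,0.036,0]
    - [0.0215,0.036,0]
    - [0.0215,0.036,0]
    - [0.0215,0.036,0]
    - [0.0215,0.036,0]
    - [0.0215,0.036,0]
    - [0.0215,0.036,0]
  gripper: [1,1,1,1,1,1,1,1,1,1]

```text
time_s: 3.15
position: [0.5844, -0.1701, 0.342]
tool_rot: [[0.999, 0.037, -0.001], [0.037, -0.999, 0.0], [-0.0, -0.0, -1.0]]
ft_force: [0.8, 0.2, 0.6]
grip_width: 0.0854
```

Call:
jog_arm:
  dr:
    - [0.13,0,0]
    - [0.13,0,0]
    - [0.13,0,0]
    - [0.13,0,0]
    - [0.13,0,0]
    - [0.13,0,0]
    - [0,0,0]
    - [0,0,0]
    - [0,0,0]
    - [0,0,0]
  slide:
    - [0,0,0]
    - [0,0,0]
    - [0,0,0]
    - [0,0,0]
    - [0,0,0]
    - [0,0,0]
    - [0,0,0]
    - [0,0,0]
    - [0,0,0]
    - [0,0,0]
  gripper: [1,1,1,1,1,1,1,1,1,1]

```text
time_s: 4.15
position: [0.5838, -0.1677, 0.3433]
tool_rot: [[0.999, 0.028, -0.026], [0.038, -0.712, 0.701], [0.002, -0.701, -0.713]]
ft_force: [0.5, -0.0, -0.1]
grip_width: 0.0852
```

Run:
```python
from rig import observe, viewer, env
import cv2,numpy as np
s=observe();print(s['time_s'],s['position'],s['q'],env.tcp_to_tips)
p=[]
for n in ['scene','top','wrist']:
    im=viewer.get_image(n);p.append(im['pixels'])
    np.savez(f'c_{n}.npz',**im)
c=np.hstack(p[:2]);cv2.imwrite('pics/c.png',cv2.resize(c,(800,300)));cv2.imwrite('pics/c_s.png',p[0]);cv2.imwrite('pics/c_w.png',p[2])
```

```text
4.15 [ 0.58381894 -0.16768427  0.34333215] [-39.90902825  35.11641546  46.4386796   39.31251709 124.67282178
 -26.78829914] 0.011
```

View pics/c.png

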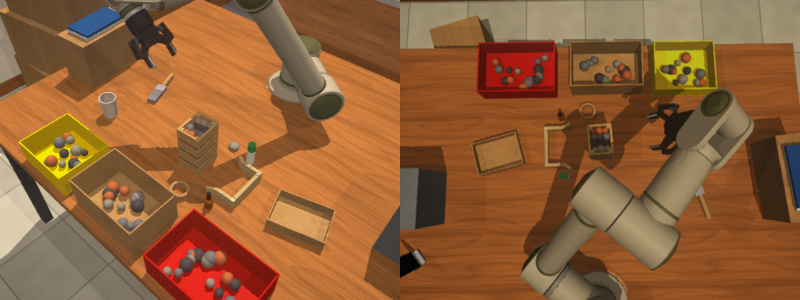

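View pics/c_s.png

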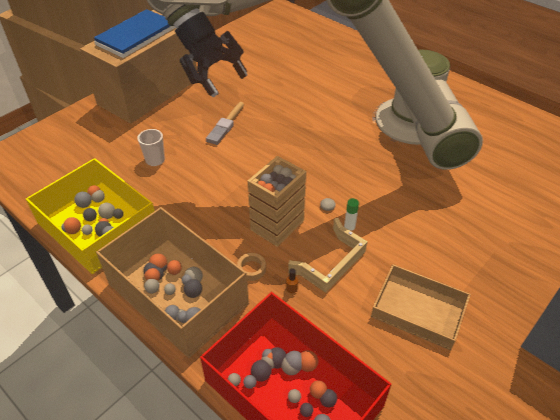

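View pics/c_w.png

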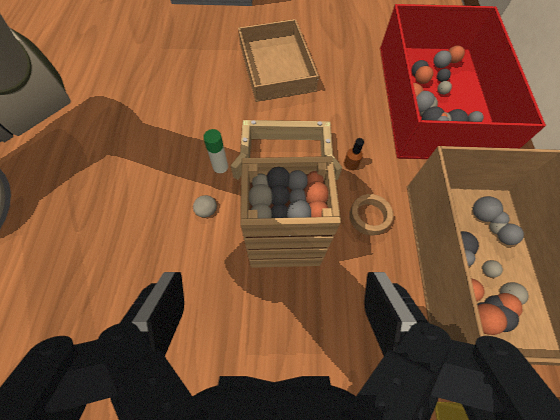

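Run:
```python
from h import *
t=load('a_top.npz')
np.set_printoptions(precision=3,suppress=True)
print(back(t,[(434,180),(405,238),(432,303)],0.08))
print(back(t,[(434,180),(405,238),(418,240),(432,303)],0.02))
```

```text
[[ 0.642 -0.444  0.08 ]
 [ 0.485 -0.355  0.08 ]
 [ 0.312 -0.417  0.08 ]]
[[ 0.654 -0.464  0.02 ]
 [ 0.489 -0.371  0.02 ]
 [ 0.483 -0.408  0.02 ]
 [ 0.308 -0.436  0.02 ]]
```

Call:
jog_arm:
  dr:
    - [0,0,0]
    - [0,0,0]
    - [0,0,0]
    - [0,0,0]
    - [0,0,0]
    - [0,0,0]
    - [0,0,0]
    - [0,0,0]
    - [0,0,0]
    - [0,0,0]
  slide:
    - [0.001,0.0168,0.0232]
    - [0.001,0.0168,0.0232]
    - [0.001,0.0168,0.0232]
    - [0.001,0.0168,0.0232]
    - [0.001,0.0168,0.0232]
    - [0.001,0.0168,0.0232]
    - [0.001,0.0168,0.0232]
    - [0.001,0.0168,0.0232]
    - [0.001,0.0168,0.0232]
    - [0.001,0.0168,0.0232]
  gripper: [1,1,1,1,1,1,1,1,1,1]

```text
time_s: 5.3
position: [0.5922, -0.1243, 0.0584]
tool_rot: [[0.999, 0.027, -0.026], [0.038, -0.711, 0.702], [0.001, -0.702, -0.712]]
ft_force: [0.2, -0.3, -0.4]
grip_width: 0.0854
```

```bash
cat > look.py <<'E'
import sys
from rig import observe, viewer, env
import cv2,numpy as np
from h import proj
k=sys.argv[1]
s=observe();print(s['time_s'],s['position'],np.round(s['tool_rot'],3),s['q'],s['ft_force'])
R=np.array(s['tool_rot']);p=np.array(s['position'])
for n in ['scene','top','wrist']:
    im=viewer.get_image(n);np.savez(f'{k}_{n}.npz',**im)
    print(n,'tcp px',proj(im,p),'crate pushpt',proj(im,np.array([.5964,-.064,.02])))
    a=im['pixels']
    if n=='wrist': cv2.imwrite(f'pics/{k}_w.png',a)
    else:
        x,y,w,h={'scene':(180,60,220,240),'top':(180,110,240,180)}[n]
        cv2.imwrite(f'pics/{k}_{n[0]}.png',cv2.resize(a[y:y+h,x:x+w],None,fx=2.5 if n=='scene' else 3.2,fy=2.5 if n=='scene' else 3.2,interpolation=cv2.INTER_CUBIC))
E
python3 look.py d
```

```text
5.3 [ 0.59222419 -0.12426559  0.0583679 ] [[ 0.999  0.027 -0.026]
 [ 0.038 -0.711  0.702]
 [ 0.001 -0.702 -0.712]] [-36.5363603   47.80904624  70.49342185  33.31480491  92.80049281
 -46.54582084] [ 0.2112266 -0.2725431 -0.4334032]
scene tcp px [[247.54472635 189.06667841]] crate pushpt [[263.92212846 211.79591307]]
top tcp px [[317.45561651 201.07216944]] crate pushpt [[295.11128169 201.99228404]]
wrist tcp px [[274.40964564 286.70878569]] crate pushpt [[284.36090609 207.43526893]]
```

View pics/d_s.png

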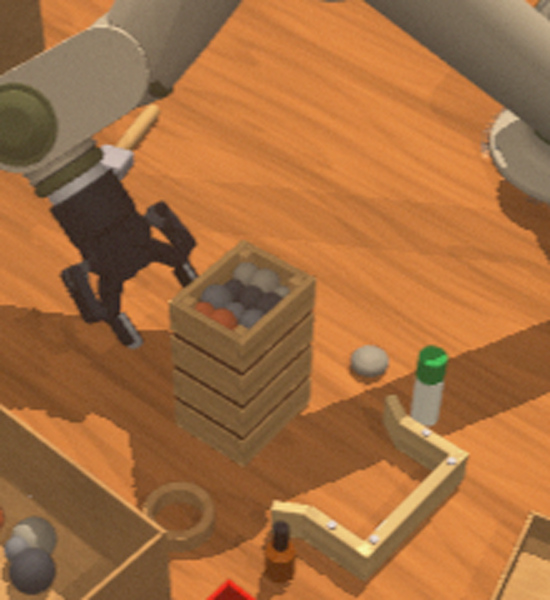

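View pics/d_t.png

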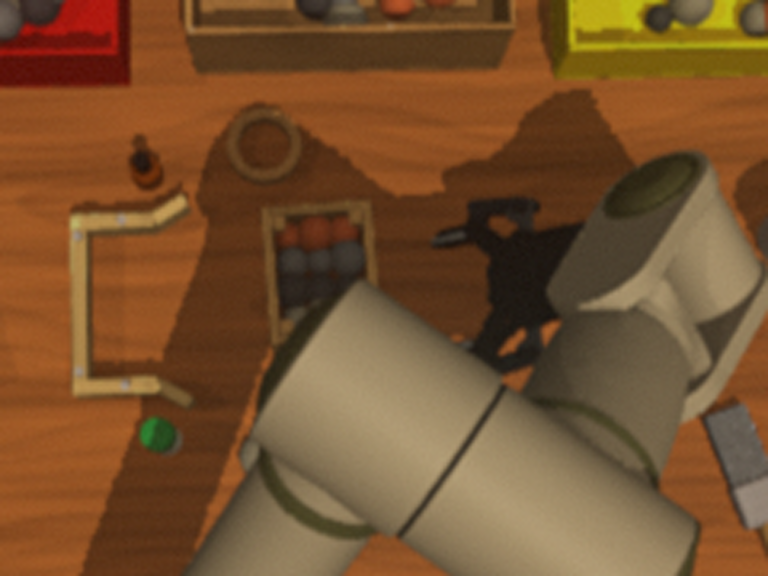

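View pics/d_w.png

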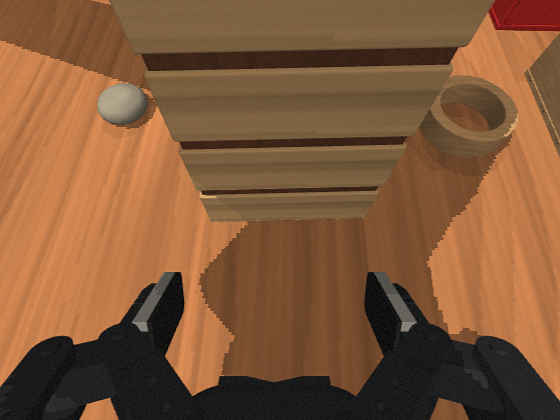

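Run:
```python
from h import *
t=load('d_wrist.npz')
np.set_printoptions(precision=4,suppress=True)
p=back(t,[(212,221.5),(365,218.5)],0);print(p,p.mean(0),np.linalg.norm(p[0]-p[1]),np.arctan2(*(p[1]-p[0])[1::-1]))
print(proj(t,np.array([[.5964,-.064,.0]])))
t=load('c_wrist.npz')
p=back(t,[(243,122),(332,122)],.04);print('endboard top outer corners',p,np.linalg.norm(p[0]-p[1]),np.arctan2(*(p[1]-p[0])[1::-1]))
```

```text
[[ 0.5453 -0.0672  0.    ]
 [ 0.6544 -0.061   0.    ]] [ 0.5999 -0.0641  0.    ] 0.10927025685684559 0.05644291872450228
[[283.692  219.7442]]
endboard top outer corners [[0.5153 0.1896 0.04  ]
 [0.6769 0.1957 0.04  ]] 0.16166921408090565 0.03785864693313521
```

Call:
jog_arm:
  dr:
    - [0,0,0]
    - [0,0,0]
    - [0,0,0]
    - [0,0,0]
    - [0,0,0]
    - [0,0,0]
    - [0,0,0]
    - [0,0,0]
    - [0,0,0]
    - [0,0,0]
  slide:
    - [0.0007,0.0018,0.0039]
    - [0.0007,0.0018,0.0039]
    - [0.0007,0.0018,0.0039]
    - [0.0007,0.0018,0.0039]
    - [0.0007,0.0018,0.0039]
    - [0.0007,0.0018,0.0039]
    - [0.0007,0.0018,0.0039]
    - [0.0007,0.0018,0.0039]
    - [0.0007,0.0018,0.0039]
    - [0.0007,0.0018,0.0039]
  gripper: [0.5,0.5,0.5,0.5,0.5,0.5,0.5,0.5,0.5,0.5]

```text
time_s: 6.45
position: [0.5986, -0.1095, 0.0185]
tool_rot: [[0.999, 0.026, -0.026], [0.037, -0.71, 0.703], [-0.0, -0.703, -0.711]]
ft_force: [-0.5, -0.0, 0.0]
grip_width: 0.0646
```

```bash
python3 look.py e
```

```text
6.45 [ 0.59864318 -0.10948242  0.01850013] [[ 0.999  0.026 -0.026]
 [ 0.037 -0.71   0.703]
 [-0.    -0.703 -0.711]] [-35.17905496  50.88718457  71.5757912   34.02933593  88.740955
 -47.8267728 ] [-0.51670484 -0.04746578  0.02766588]
scene tcp px [[250.5531054 203.9446605]] crate pushpt [[263.92212846 211.79591307]]
top tcp px [[311.02768352 201.03355924]] crate pushpt [[295.11128169 201.99228404]]
wrist tcp px [[272.37505652 285.53266203]] crate pushpt [[271.45631967 198.77920316]]
```

View pics/e_s.png

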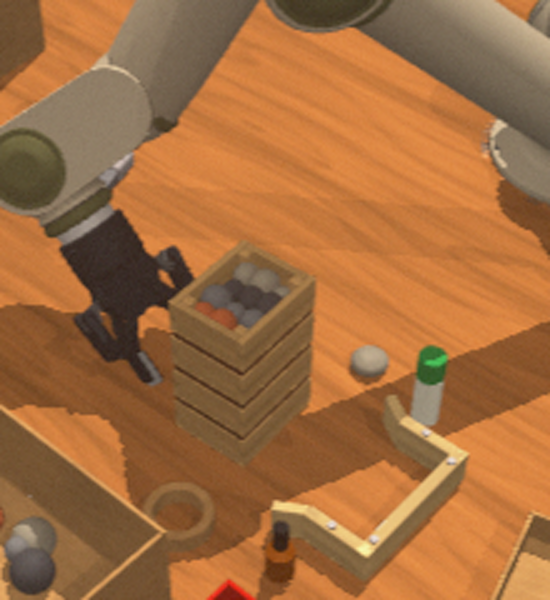

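View pics/e_w.png

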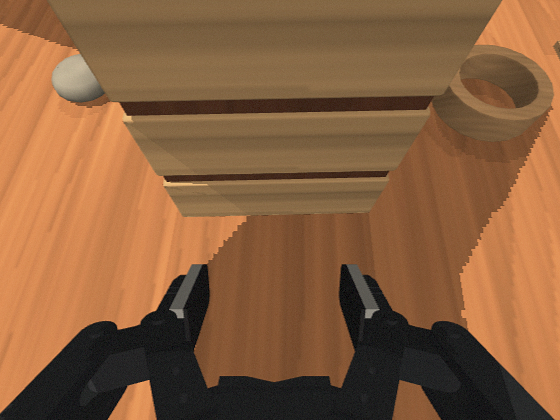

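Call:
jog_arm:
  dr:
    - [0,0,0]
    - [0,0,0]
    - [0,0,0]
    - [0,0,0]
    - [0,0,0]
    - [0,0,0]
    - [0,0,0]
    - [0,0,0]
    - [0,0,0]
    - [0,0,0]
  slide:
    - [0.0001,-0.0028,0.0028]
    - [0.0001,-0.0028,0.0028]
    - [0.0001,-0.0028,0.0028]
    - [0.0001,-0.0028,0.0028]
    - [0.0001,-0.0028,0.0028]
    - [0.0001,-0.0021,0.0021]
    - [0.0001,-0.0021,0.0021]
    - [0.0001,-0.0021,0.0021]
    - [0.0001,-0.0014,0.0014]
    - [0.0001,-0.0014,0.0014]
  gripper: [0.5,0.5,0.5,0.5,0.5,0.5,0.5,0.5,0.5,0.5]

```text
time_s: 7.6
position: [0.5984, -0.0768, 0.0187]
tool_rot: [[0.999, 0.026, -0.026], [0.037, -0.71, 0.703], [0.0, -0.703, -0.711]]
ft_force: [0.2, 0.5, -0.5]
grip_width: 0.0642
```

```bash
python3 look.py f
```

```text
7.6 [ 0.59839652 -0.07682136  0.01869656] [[ 0.999  0.026 -0.026]
 [ 0.037 -0.71   0.703]
 [ 0.    -0.703 -0.711]] [-32.80595388  49.9282994   74.15903602  35.29981126  86.26952564
 -47.12141871] [ 0.16185693  0.50180741 -0.45922225]
scene tcp px [[259.75507729 210.0822616 ]] crate pushpt [[263.92212846 211.79591307]]
top tcp px [[299.57718766 201.29427875]] crate pushpt [[295.11128169 201.99228404]]
wrist tcp px [[272.04083621 285.4241739 ]] crate pushpt [[268.96817368 258.31923557]]
```

View pics/f_s.png

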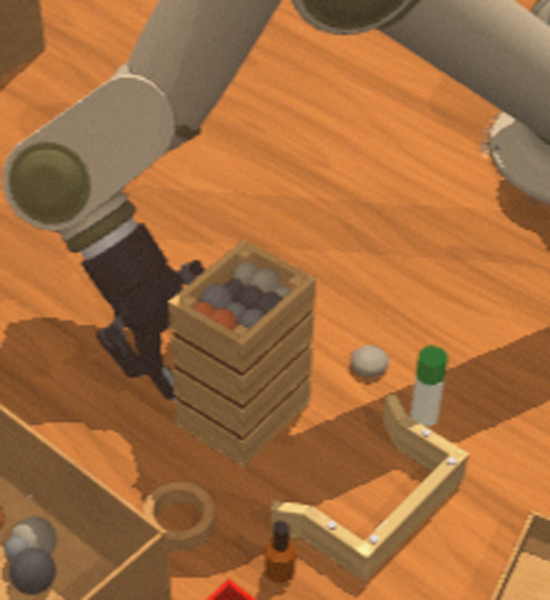

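View pics/f_w.png

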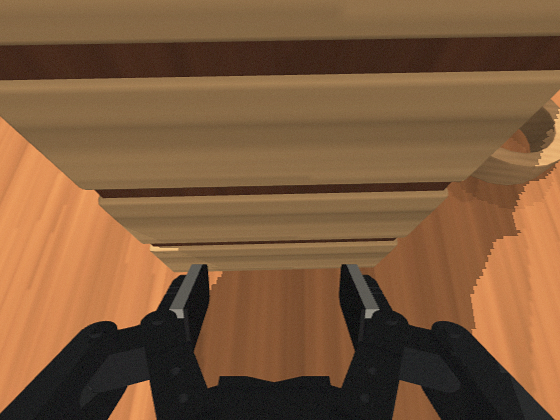

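Call:
jog_arm:
  dr:
    - [0,0,0]
    - [0,0,0]
    - [0,0,0]
    - [0,0,0]
    - [0,0,0]
    - [0,0,0]
    - [0,0,0]
    - [0,0,0]
    - [0,0,0]
    - [0,0,0]
  slide:
    - [0.0001,-0.0014,0.0014]
    - [0.0001,-0.0014,0.0014]
    - [0.0001,-0.0014,0.0014]
    - [0.0001,-0.0021,0.0021]
    - [0.0001,-0.0021,0.0021]
    - [0.0001,-0.0021,0.0021]
    - [0.0001,-0.0021,0.0021]
    - [0.0001,-0.0021,0.0021]
    - [0.0001,-0.0021,0.0021]
    - [0.0001,-0.0021,0.0021]
  gripper: [0.5,0.5,0.5,0.5,0.5,0.5,0.5,0.5,0.5,0.5]

```text
time_s: 8.75
position: [0.5988, -0.051, 0.0186]
tool_rot: [[0.999, 0.026, -0.025], [0.036, -0.712, 0.702], [0.001, -0.702, -0.712]]
ft_force: [0.6, -6.4, 0.9]
grip_width: 0.064
```

```bash
python3 look.py g
```

```text
8.75 [ 0.59875712 -0.05098394  0.0186235 ] [[ 0.999  0.026 -0.025]
 [ 0.036 -0.712  0.702]
 [ 0.001 -0.702 -0.712]] [-30.81426306  49.26282198  75.95513027  36.36590096  84.27517686
 -46.45376541] [ 0.59863015 -6.43659408  0.87084561]
scene tcp px [[267.02730039 215.2121225 ]] crate pushpt [[263.92212846 211.79591307]]
top tcp px [[290.50635996 201.31976431]] crate pushpt [[295.11128169 201.99228404]]
wrist tcp px [[272.05129733 286.27436088]] crate pushpt [[265.73029442 314.36312779]]
```

View pics/g_s.png

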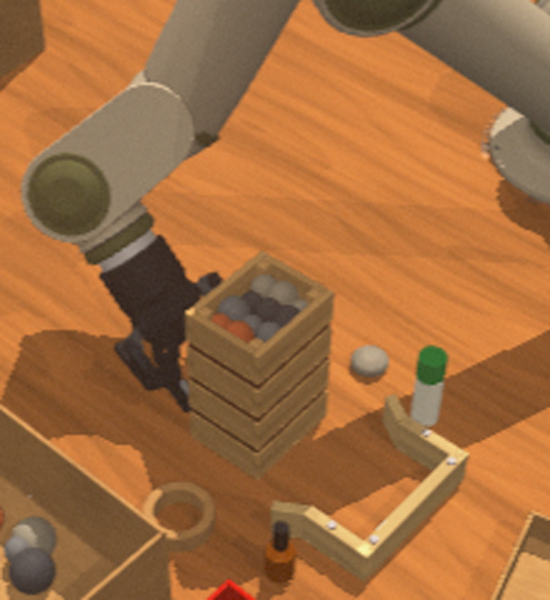

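View pics/g_w.png

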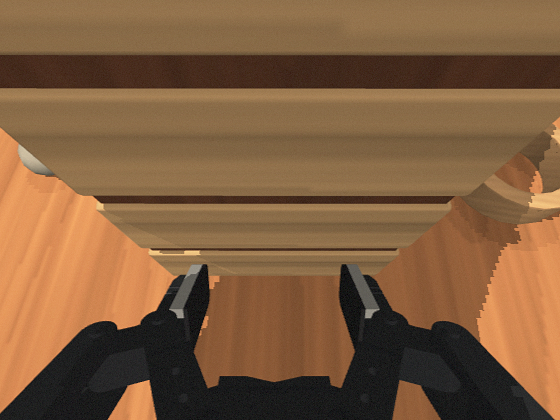

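View pics/g_t.png

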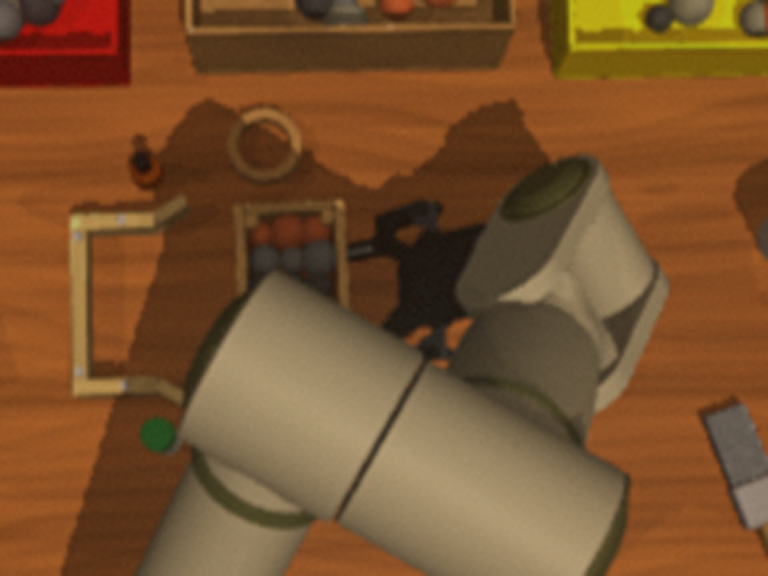

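Call:
jog_arm:
  dr:
    - [0,0,0]
    - [0,0,0]
    - [0,0,0]
    - [0,0,0]
    - [0,0,0]
    - [0,0,0]
    - [0,0,0]
    - [0,0,0]
    - [0,0,0]
    - [0,0,0]
  slide:
    - [0.0002,-0.0025,0.0025]
    - [0.0002,-0.0032,0.0032]
    - [0.0002,-0.0032,0.0032]
    - [0.0002,-0.0032,0.0032]
    - [0.0002,-0.0032,0.0032]
    - [0.0002,-0.0032,0.0032]
    - [0.0002,-0.0032,0.0032]
    - [0.0002,-0.0032,0.0032]
    - [0.0002,-0.0032,0.0032]
    - [0.0002,-0.0025,0.0025]
  gripper: [0.5,0.5,0.5,0.5,0.5,0.5,0.5,0.5,0.5,0.5]

```text
time_s: 9.9
position: [0.5991, -0.0075, 0.0186]
tool_rot: [[0.999, 0.027, -0.025], [0.036, -0.711, 0.702], [0.001, -0.703, -0.712]]
ft_force: [-0.2, -6.9, 3.3]
grip_width: 0.0638
```

```bash
python3 look.py i
```

```text
9.9 [ 0.59912346 -0.00748431  0.0185709 ] [[ 0.999  0.027 -0.025]
 [ 0.036 -0.711  0.702]
 [ 0.001 -0.703 -0.712]] [-27.33170012  48.38991269  78.45070691  38.27355824  81.30999353
 -45.20160598] [-0.15933464 -6.89898543  3.29284706]
scene tcp px [[279.622704   223.97915631]] crate pushpt [[263.92212846 211.79591307]]
top tcp px [[275.23295197 201.44256179]] crate pushpt [[295.11128169 201.99228404]]
wrist tcp px [[272.05126321 286.35040662]] crate pushpt [[259.56630602 429.8045453 ]]
```

View pics/i_s.png

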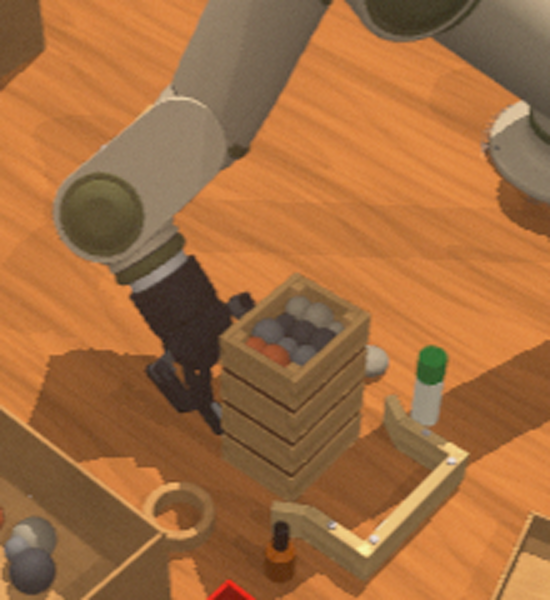

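View pics/i_t.png

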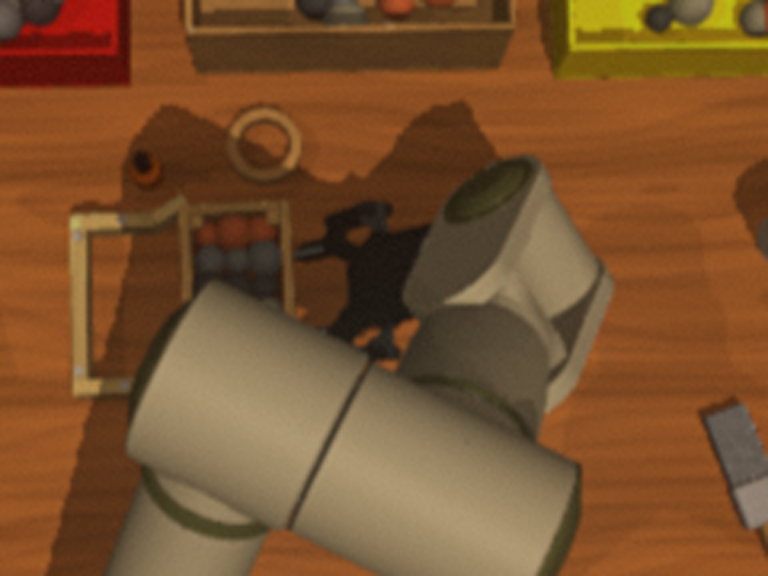

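```bash
cat > m2.py <<'E'
from m import *
np.set_printoptions(precision=4,suppress=True)
def cf(pts,K=[(-44,55,175),(-44,-55,175),(44,-55,175),(44,55,175),(44,-55,0),(-44,-55,0),(44,55,0)]):
    x,r=fit([(s,f(pts,(180,60),2.5),K[:len(pts)])]);print(x,np.abs(r).max())
    for fp in (fit(obs_f)[0],fit(obs_f[1:])[0]):
        c,n=np.cos(fp[2]),np.sin(fp[2]);d=x[:2]-fp[:2];print('in frame',c*d[0]+n*d[1],-n*d[0]+c*d[1],x[2]-fp[2])
E
python3 - <<'E'
from m2 import *
cf([(297,273),(221,338),(295,384),(369,318),(292,503),(224,457),(361,440)])
E
```

```text
[0.5969 0.0474 1.5959] 1.5079627134888938
in frame -0.09202879536197418 -0.0027074206481832574 -0.006844938447055915
in frame -0.09124693052050883 -0.001215552798501331 -0.023515850167739494
```

Call:
jog_arm:
  dr:
    - [0,0,0]
    - [0,0,0]
    - [0,0,0]
    - [0,0,0]
    - [0,0,0]
    - [0,0,0]
    - [0,0,0]
    - [0,0,0]
    - [0,0,0]
    - [0,0,0]
  slide:
    - [0,-0.0025,0.0025]
    - [0,-0.0032,0.0032]
    - [0,-0.0032,0.0032]
    - [0,-0.0032,0.0032]
    - [0,-0.0032,0.0032]
    - [0,-0.0032,0.0032]
    - [0,-0.0032,0.0032]
    - [0,-0.0032,0.0032]
    - [0,-0.0032,0.0032]
    - [0,-0.0025,0.0025]
  gripper: [0.5,0.5,0.5,0.5,0.5,0.5,0.5,0.5,0.5,0.5]

```text
time_s: 11.05
position: [0.5977, 0.0357, 0.0185]
tool_rot: [[0.999, 0.027, -0.024], [0.036, -0.711, 0.702], [0.001, -0.703, -0.712]]
ft_force: [0.7, -8.4, 5.1]
grip_width: 0.0639
```

```bash
python3 look.py j
```

```text
11.05 [0.59765964 0.03568663 0.01847272] [[ 0.999  0.027 -0.024]
 [ 0.036 -0.711  0.702]
 [ 0.001 -0.703 -0.712]] [-23.76275196  47.59977665  80.74009888  40.24967527  78.35161317
 -43.94934869] [ 0.65744726 -8.3772275   5.09481573]
scene tcp px [[292.98166022 232.53004102]] crate pushpt [[263.92212846 211.79591307]]
top tcp px [[260.07648419 202.20158   ]] crate pushpt [[295.11128169 201.99228404]]
wrist tcp px [[272.06438792 286.25317751]] crate pushpt [[256.8420469  584.72893245]]
```

View pics/j_s.png

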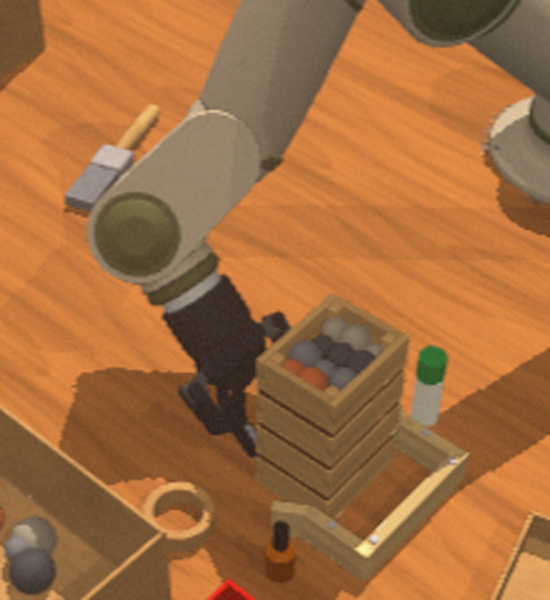

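View pics/j_t.png

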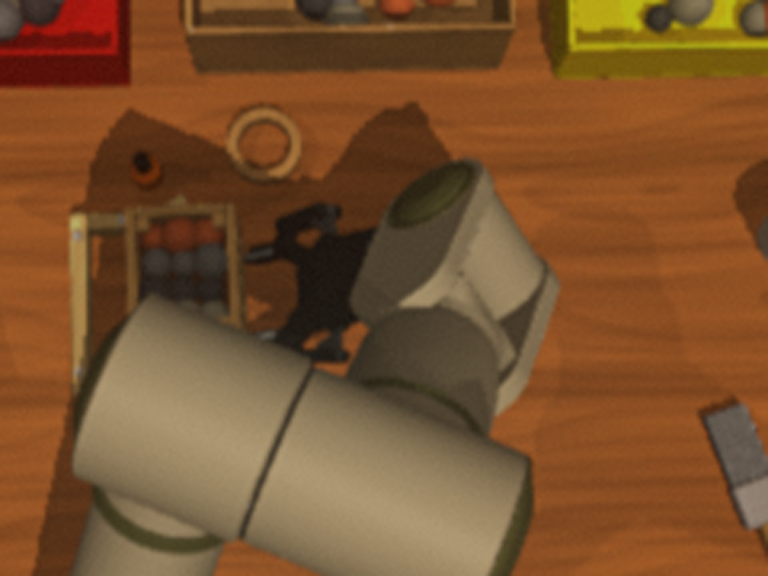

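Run:
```python
from m2 import *
cf([(334,295),(257,360),(332,419-8),(408,340)])
from h import crop
import numpy as np,cv2
cv2.imwrite('pics/j_full.png',load('j_scene.npz')['pixels'])
crop('pics/j_full.png','pics/j_z.png',275,170,100,130,4.6)
```

```text
[0.5983 0.091  1.5836] 0.9800341529921752
in frame -0.04845123632705162 -0.005458618487053346 -0.019184678596528393
in frame -0.04772128971950816 -0.004692812330522492 -0.03585559031721197
```

View pics/j_z.png

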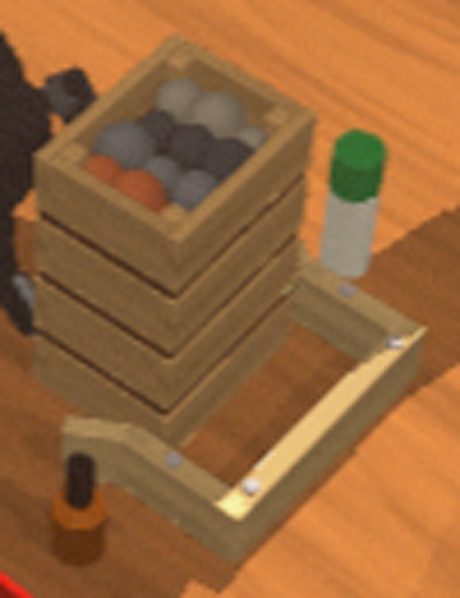

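Call:
jog_arm:
  dr:
    - [0,0,0]
    - [0,0,0]
    - [0,0,0]
    - [0,0,0]
    - [0,0,0]
    - [0,0,0]
    - [0,0,0]
    - [0,0,0]
    - [0,0,0]
    - [0,0,0]
  slide:
    - [-0.0002,-0.0021,0.0021]
    - [-0.0003,-0.0028,0.0028]
    - [-0.0003,-0.0028,0.0028]
    - [-0.0003,-0.0028,0.0028]
    - [-0.0003,-0.0028,0.0028]
    - [-0.0003,-0.0028,0.0028]
    - [-0.0003,-0.0028,0.0028]
    - [-0.0003,-0.0028,0.0028]
    - [-0.0002,-0.0021,0.0021]
    - [-0.0001,-0.0014,0.0014]
  gripper: [0.5,0.5,0.5,0.5,0.5,0.5,0.5,0.5,0.5,0.5]

```text
time_s: 12.2
position: [0.5939, 0.0712, 0.0183]
tool_rot: [[0.999, 0.027, -0.024], [0.036, -0.711, 0.702], [0.002, -0.703, -0.712]]
ft_force: [0.6, -9.2, 7.4]
grip_width: 0.064
```

```bash
python3 look.py k
python3 - <<'E'
from h import *
cv2.imwrite('pics/k_full.png',load('k_scene.npz')['pixels'])
crop('pics/k_full.png','pics/k_z.png',275,170,100,130,4.6)
E
```

```text
12.2 [0.59388337 0.0711597  0.0183356 ] [[ 0.999  0.027 -0.024]
 [ 0.036 -0.711  0.702]
 [ 0.002 -0.703 -0.712]] [-20.77999623  46.94445546  82.67790465  41.9335868   75.84824778
 -43.03049403] [ 0.57378725 -9.23947184  7.44531333]
scene tcp px [[304.92538593 239.1483354 ]] crate pushpt [[263.92212846 211.79591307]]
top tcp px [[247.62191536 203.72326239]] crate pushpt [[295.11128169 201.99228404]]
wrist tcp px [[272.04599588 285.73548791]] crate pushpt [[262.81553475 759.0666948 ]]
```

View pics/k_z.png

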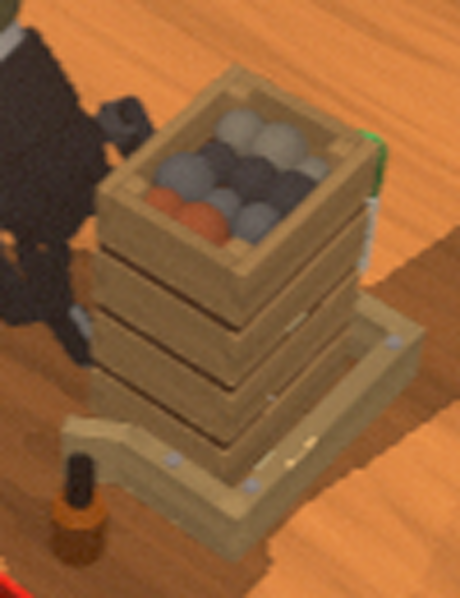

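View pics/k_t.png

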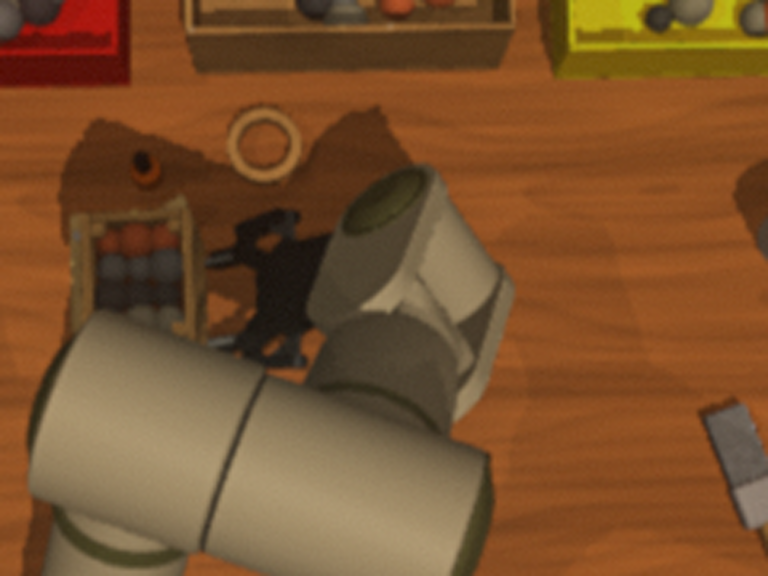

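View pics/k_w.png

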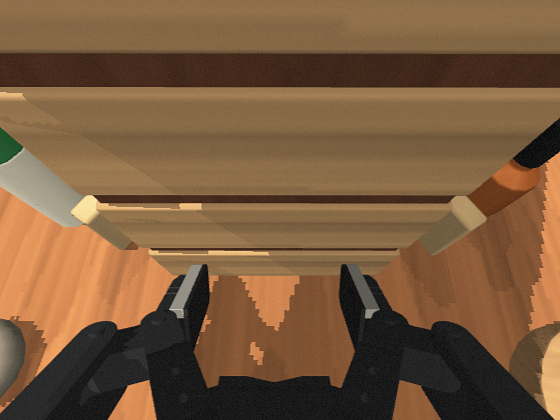

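Call:
jog_arm:
  dr:
    - [0,0,0]
    - [0,0,0]
    - [0,0,0]
    - [0,0,0]
    - [0,0,0]
    - [0,0,0]
    - [0,0,0]
    - [0,0,0]
    - [0,0,0]
    - [0,0,0]
  slide:
    - [0,-0.0011,0.001]
    - [0,-0.0011,0.001]
    - [0,-0.0011,0.001]
    - [0,-0.0008,0.0007]
    - [0,-0.0007,0.0007]
    - [0,-0.0007,0.0007]
    - [0,-0.0007,0.0007]
    - [0,-0.0007,0.0007]
    - [0,-0.0007,0.0007]
    - [0,-0.0004,0.0004]
  gripper: [0.5,0.5,0.5,0.5,0.5,0.5,0.5,0.5,0.5,0.5]

```text
time_s: 13.35
position: [0.5933, 0.0822, 0.0183]
tool_rot: [[0.999, 0.027, -0.025], [0.036, -0.711, 0.702], [0.001, -0.703, -0.711]]
ft_force: [0.3, -8.2, 4.2]
grip_width: 0.0641
```

```bash
python3 look.py l
python3 - <<'E'
from h import *
cv2.imwrite('pics/l_full.png',load('l_scene.npz')['pixels'])
crop('pics/l_full.png','pics/l_z.png',275,170,100,130,4.6)
E
```

```text
13.35 [0.59326451 0.08218247 0.01834185] [[ 0.999  0.027 -0.025]
 [ 0.036 -0.711  0.702]
 [ 0.001 -0.703 -0.711]] [-19.80209864  46.80938604  83.07466764  42.43890623  75.17840768
 -42.62291642] [ 0.28176159 -8.22684622  4.22888238]
scene tcp px [[308.54269551 241.35202268]] crate pushpt [[263.92212846 211.79591307]]
top tcp px [[243.7466951  204.00106394]] crate pushpt [[295.11128169 201.99228404]]
wrist tcp px [[271.97129587 285.38861218]] crate pushpt [[262.82150223 824.76097624]]
```

View pics/l_z.png

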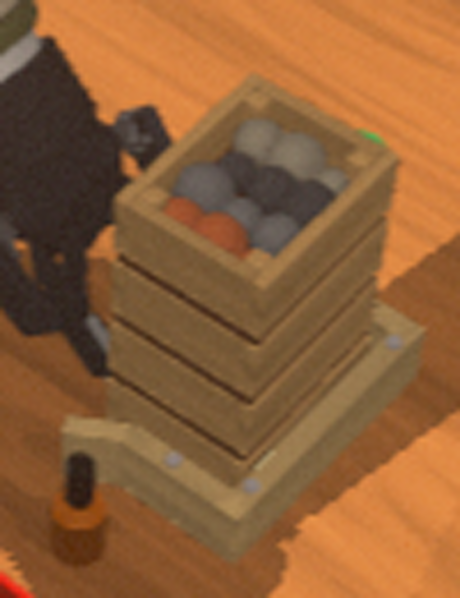

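Nearly home, with a sliver still to go; creeping at 0.3 mm/row.

Call:
jog_arm:
  dr:
    - [0,0,0]
    - [0,0,0]
    - [0,0,0]
    - [0,0,0]
    - [0,0,0]
    - [0,0,0]
    - [0,0,0]
    - [0,0,0]
    - [0,0,0]
    - [0,0,0]
  slide:
    - [0,-0.00025,0.00025]
    - [0,-0.00025,0.00025]
    - [0,-0.00025,0.00025]
    - [0,-0.00025,0.00025]
    - [0,-0.00025,0.00025]
    - [0,-0.00025,0.00025]
    - [0,-0.00025,0.00025]
    - [0,-0.00025,0.00025]
    - [0,0,0]
    - [0,0,0]
  gripper: [0.5,0.5,0.5,0.5,0.5,0.5,0.5,0.5,0.5,0.5]

```text
time_s: 14.5
position: [0.5932, 0.085, 0.0184]
tool_rot: [[0.999, 0.027, -0.025], [0.036, -0.711, 0.702], [0.001, -0.703, -0.711]]
ft_force: [0.3, -7.5, 3.7]
grip_width: 0.0643
```

Call:
jog_arm:
  dr:
    - [0,0,0]
    - [0,0,0]
    - [0,0,0]
    - [0,0,0]
    - [0,0,0]
    - [0,0,0]
    - [0,0,0]
    - [0,0,0]
    - [0,0,0]
    - [0,0,0]
  slide:
    - [0,-0.00025,0.00025]
    - [0,-0.00025,0.00025]
    - [0,-0.00025,0.00025]
    - [0,-0.00025,0.00025]
    - [0,-0.00025,0.00025]
    - [0,-0.00025,0.00025]
    - [0,0,0]
    - [0,0,0]
    - [0,0,0]
    - [0,0,0]
  gripper: [0.5,0.5,0.5,0.5,0.5,0.5,0.5,0.5,0.5,0.5]

```text
time_s: 15.5
position: [0.5932, 0.0861, 0.0183]
tool_rot: [[0.999, 0.027, -0.024], [0.036, -0.712, 0.701], [0.001, -0.702, -0.713]]
ft_force: [-2.0, -15.0, 6.3]
grip_width: 0.0643
```

```bash
python3 look.py n
python3 - <<'E'
from h import *
cv2.imwrite('pics/n_full.png',load('n_scene.npz')['pixels'])
crop('pics/n_full.png','pics/n_z.png',275,170,100,130,4.6)
E
```

```text
15.5 [0.59316969 0.08606068 0.01832284] [[ 0.999  0.027 -0.024]
 [ 0.036 -0.712  0.701]
 [ 0.001 -0.702 -0.713]] [-19.43408703  46.73847714  83.21679254  42.58669951  74.86014785
 -42.44059377] [ -2.03942024 -15.01468675   6.34749785]
scene tcp px [[309.78864407 242.16574717]] crate pushpt [[263.92212846 211.79591307]]
top tcp px [[242.38325218 204.05714172]] crate pushpt [[295.11128169 201.99228404]]
wrist tcp px [[271.95622794 285.2380603 ]] crate pushpt [[262.65298606 848.4903934 ]]
```

View pics/n_z.png

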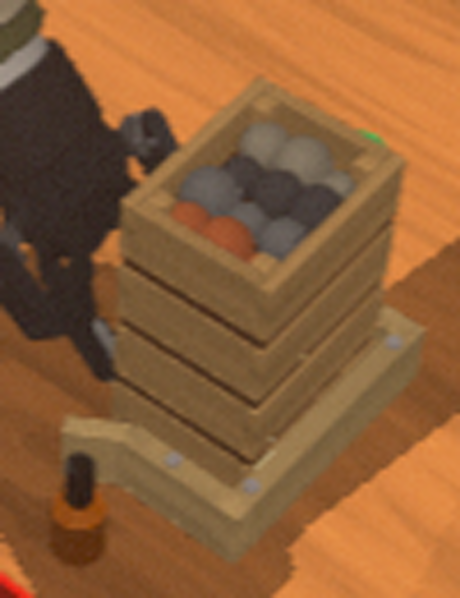

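View pics/n_w.png

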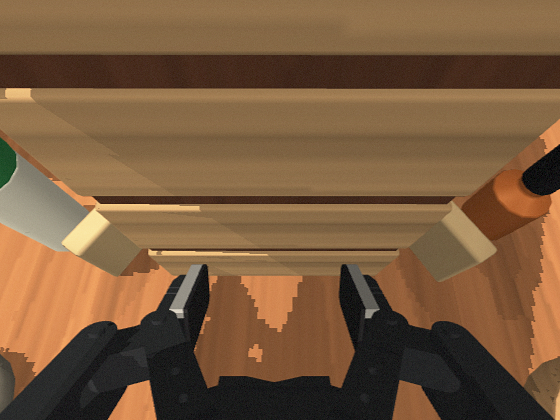

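Call:
jog_arm:
  dr:
    - [0,0,0]
    - [0,0,0]
    - [0,0,0]
    - [0,0,0]
    - [0,0,0]
    - [0,0,0]
    - [0,0,0]
    - [0,0,0]
    - [0,0,0]
    - [0,0,0]
  slide:
    - [0,-0.0003,0.0003]
    - [0,-0.0003,0.0003]
    - [0,-0.0003,0.0003]
    - [0,-0.0003,0.0003]
    - [0,0,0]
    - [0,0,0]
    - [0,0,0]
    - [0,0,0]
    - [0,0,0]
    - [0,0,0]
  gripper: [0.5,0.5,0.5,0.5,0.5,0.5,0.5,0.5,0.5,0.5]

```text
time_s: 16.65
position: [0.5932, 0.0862, 0.0183]
tool_rot: [[0.999, 0.027, -0.024], [0.035, -0.714, 0.7], [0.002, -0.7, -0.714]]
ft_force: [-4.7, -24.6, 9.1]
grip_width: 0.0643
```

```bash
python3 look.py o
python3 - <<'E'
from h import *
from rig import observe
print(observe()['wrist_torque'],np.load('n_top.npz')['t'])
cv2.imwrite('pics/o_full.png',load('o_scene.npz')['pixels'])
crop('pics/o_full.png','pics/o_z.png',315,225,60,70,8.5)
E
```

```text
16.65 [0.59320712 0.08624899 0.01831897] [[ 0.999  0.027 -0.024]
 [ 0.035 -0.714  0.7  ]
 [ 0.002 -0.7   -0.714]] [-19.38663811  46.69270249  83.24598085  42.53537103  74.73877831
 -42.37788242] [ -4.72229192 -24.63204636   9.07494332]
scene tcp px [[309.83804978 242.21604285]] crate pushpt [[263.92212846 211.79591307]]
top tcp px [[242.31703474 204.04539435]] crate pushpt [[295.11128169 201.99228404]]
wrist tcp px [[271.95143432 285.25292819]] crate pushpt [[262.7495775  848.23841968]]
[-1.99716907  0.60252253  0.71228351] [-0.00907889  0.59851302  1.30422169]
```

View pics/o_z.png

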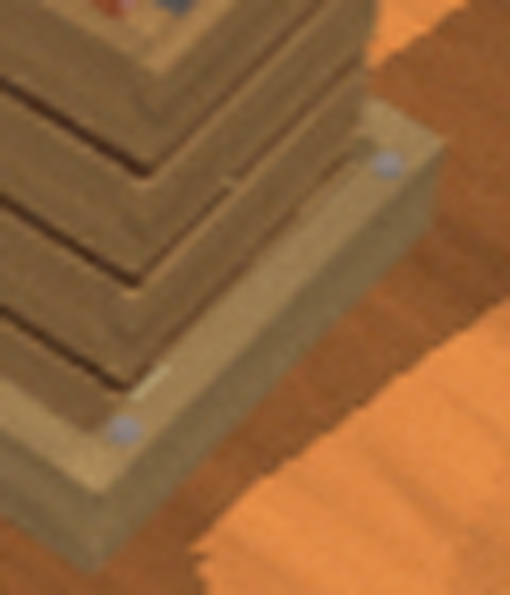

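Call:
jog_arm:
  dr:
    - [0,0,0]
    - [0,0,0]
    - [0,0,0]
    - [0,0,0]
    - [0,0,0]
    - [0,0,0]
    - [0,0,0]
    - [0,0,0]
    - [0,0,0]
    - [0,0,0]
  slide:
    - [0,0.0007,-0.0007]
    - [0,0.0014,-0.0014]
    - [0,0.0035,-0.0035]
    - [0,0.007,-0.007]
    - [0,0.007,-0.007]
    - [0,0.007,-0.007]
    - [0,0.007,-0.007]
    - [0,0.007,-0.007]
    - [0,0.007,-0.007]
    - [0,0.007,-0.007]
  gripper: [0.5,0.5,0.5,0.5,0.5,0.5,0.5,0.5,0.5,0.5]

```text
time_s: 17.8
position: [0.5955, 0.0115, 0.0185]
tool_rot: [[0.999, 0.026, -0.026], [0.037, -0.71, 0.703], [-0.0, -0.703, -0.711]]
ft_force: [0.2, -0.1, 0.4]
grip_width: 0.0643
```

Call:
jog_arm:
  dr:
    - [0,0,0]
    - [0,0,0]
    - [0,0,0]
    - [0,0,0]
    - [0,0,0]
    - [0,0,0]
    - [0,0,0]
    - [0,0,0]
    - [0,0,0]
    - [0,0,0]
  slide:
    - [0,0,-0.03]
    - [0,0,-0.03]
    - [0,0,-0.03]
    - [0,0,-0.03]
    - [0,-0.02,-0.02]
    - [0,-0.02,-0.02]
    - [0,-0.02,-0.02]
    - [0,-0.02,-0.02]
    - [0,-0.02,-0.02]
    - [0,0,0]
  gripper: [0.5,0.5,0.5,0.5,0.5,0.5,0.5,0.5,0.5,0.5]

```text
time_s: 18.8
position: [0.5991, -0.0718, 0.2488]
tool_rot: [[0.999, 0.031, -0.022], [0.037, -0.713, 0.7], [0.006, -0.701, -0.713]]
ft_force: [0.4, -0.5, -0.7]
grip_width: 0.0644
```

```bash
python3 look.py p
python3 - <<'E'
from h import *
cv2.imwrite('pics/p_full.png',load('p_scene.npz')['pixels'])
crop('pics/p_full.png','pics/p_z.png',285,170,90,120,5)
E
```

```text
18.8 [ 0.5991187  -0.07184407  0.24879295] [[ 0.999  0.031 -0.022]
 [ 0.037 -0.713  0.7  ]
 [ 0.006 -0.701 -0.713]] [-32.40130863  34.78804802  62.47814744  37.42123447 107.47658057
 -31.13446579] [ 0.36760634 -0.53613561 -0.7389725 ]
scene tcp px [[258.37742611 142.07446707]] crate pushpt [[263.92212846 211.79591307]]
top tcp px [[302.09211296 186.52102764]] crate pushpt [[295.11128169 201.99228404]]
wrist tcp px [[273.41352125 284.37688688]] crate pushpt [[271.5842136  322.05195825]]
```

View pics/p_z.png

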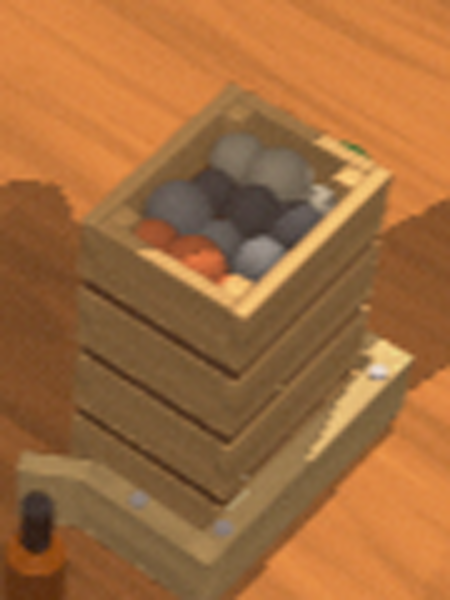

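View pics/p_w.png

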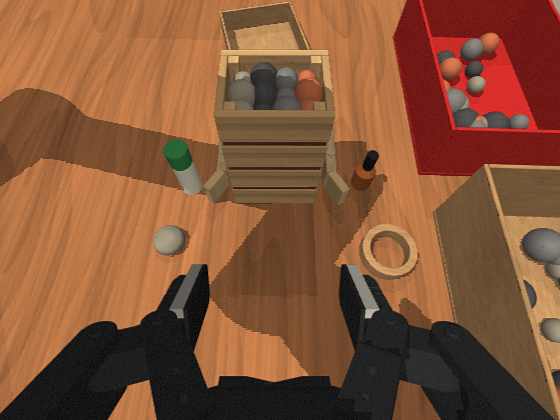

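View pics/p_t.png

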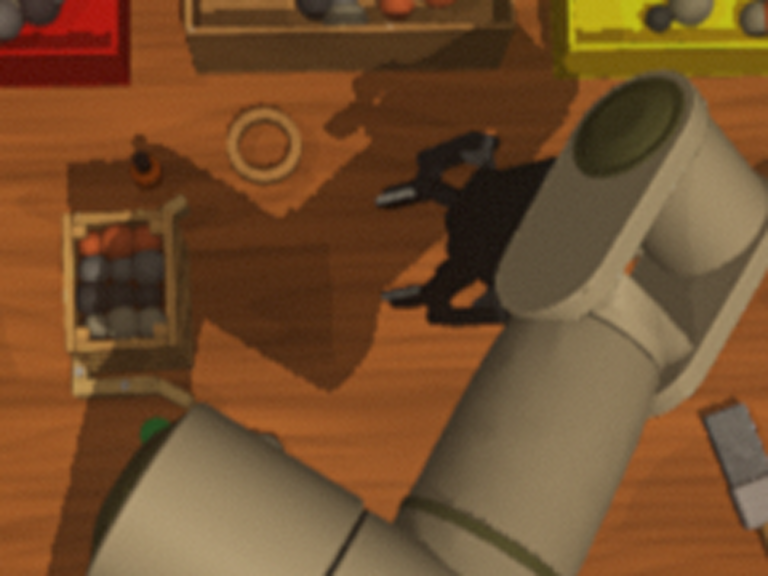

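Run:
```python
from h import *
cv2.imwrite('pics/p_tf.png',load('p_top.npz')['pixels'])
crop('pics/p_tf.png','pics/p_tz.png',190,165,60,80,7)
cv2.imwrite('pics/p_wf.png',load('p_wrist.npz')['pixels'])
crop('pics/p_wf.png','pics/p_wz.png',195,30,160,190,3.1)
a=cv2.convertScaleAbs(cv2.imread('pics/p_full.png')[235:290,315:375],alpha=1.8)
cv2.imwrite('pics/p_sz.png',cv2.resize(a,None,fx=10,fy=10,interpolation=cv2.INTER_CUBIC))
```

```text
(no output)
```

View pics/p_tz.png

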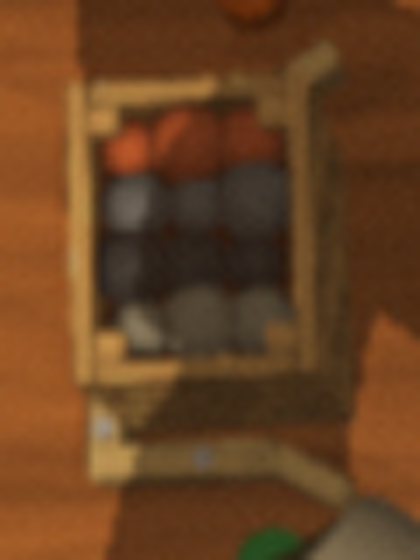

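View pics/p_wz.png

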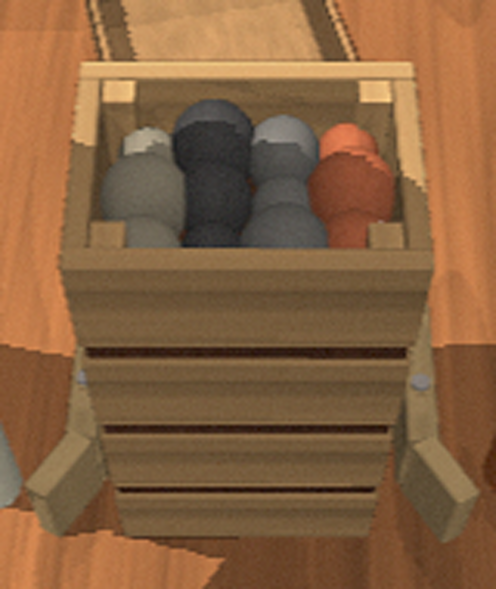

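View pics/p_sz.png

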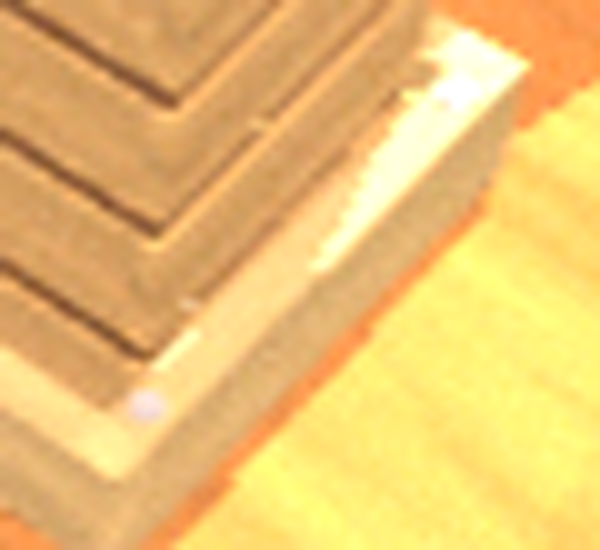

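Run:
```python
from m2 import *
x,r=fit([(t,f([(69,84),(299,73),(318,368),(80,384)],(190,165),7),[(a,b,175) for a,b in C])]);print(x,r.T)
x2,r=fit([(s,f([(234,84),(84,225),(241,320),(391,172)],(285,170),5),[(-44,55,175),(-44,-55,175),(44,-55,175),(44,55,175)])]);print(x2,r.T)
w=load('p_wrist.npz');q=f([(122,535),(371,537)],(195,30),3.1);p=back(w,q,0);print(p,p.mean(0),np.arctan2(*(p[1]-p[0])[1::-1]))
tip=back(w,f([(47,533),(455,540)],(195,30),3.1),0.0);print(tip,np.arctan2(*(tip[1]-tip[0])[1::-1]))
for o in (obs_f,obs_f[:1],obs_f[1:]):print(fit(o)[0])
```

```text
[0.5895 0.1393 1.6177] [[-0.7766  1.0221  0.4909 -0.6392]
 [ 0.024  -0.5402  0.2537  0.1833]]
[0.5916 0.14   1.6068] [[-0.4769 -0.816   0.7485  0.4764]
 [-0.1932 -0.8286  0.3184  0.4922]]
[[0.5376 0.0944 0.    ]
 [0.6495 0.0974 0.    ]] [0.5935 0.0959 0.    ] 0.027145241737594878
[[0.5038 0.0942 0.    ]
 [0.6871 0.0973 0.    ]] 0.016935749758674724
[0.5913 0.1393 1.6027]
[0.591  0.1398 1.5888]
[0.5913 0.1385 1.6194]
```

Run:
```python
from h import *
w=load('p_wrist.npz');print(back(w,[(169,241),(390,251)],.01))
from rig import observe,env
s=observe();print(s['time_s'],s['ft_force'],s['qvel'])
env.close_job()
```

```text
[[0.46081393 0.03081494 0.01      ]
 [0.74264616 0.02762569 0.01      ]]
18.95 [ 0.56766594  0.0954834  -1.06874868] [ 0.0764028   0.86388641  0.67580111  0.08367915 -0.01827342  0.12789739]
the job is handed in; nothing more can be done
```

The crate is parked in the frame against the end board, and the job was handed in at about 19 s of the 54 s allowed. I pushed it about 160 mm with both fingertips, roughly 20 mm above the table and with the tool tilted about 45°. Then I backed straight off and raised the hand clear of everything.

**Push:** The crate slid upright at about 6–9 N. At the end the push force rose to 25 N while the hand advanced only about 0.2 mm, so it was hard against the end board.

**Parked pose:** The crate fits at about (0.590, 0.140) m with a yaw of 1.61 rad. The frame fits at (0.591, 0.139) m and 1.60 rad. That agrees within about 2 mm and 0.02 rad, which is the measuring noise.

**Other objects:**
- The varnish, glue and tape showed no movement in the pictures.
- The pebble read about 4 mm from my first measurement and the tape about 6 mm, in a different view. That is the same size as the differences I saw between cameras, and nothing came near either of them.
- I did not measure the cup, brush or tray again, but the hand and arm stayed well away from them.

**Checks that disagreed:** The separate camera views put the frame's yaw anywhere from 1.59 to 1.62 rad. Flatness against the end board therefore rests mainly on the contact force and on the edges looking parallel. The last reading before hand-in also showed small joint speeds, up to 0.9 degrees/s, with no contact force on the hand.

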